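Test a snap catch and sort it by its release force

TASK

Test the snap catch that sits in the nest: push its orange button straight down, slowly, until it clicks over and stays down, feel the highest force it took, and never push the button harder than 22 N. Then lift the catch out and set it down flat, button up and still clicked, in the tray for that force: blue if it let go below 8 N, green for 8 to 13 N, red above 13 N. Leave the screw jar and the spray can where they stand.

Things in the scene. Friction and masses are not known exactly. Their poses are not given: they have to be found in the camera images.
- catch_center (a point): The snap catch (loose, about 0.35 kg): black housing 64 x 36 x 40 mm (x, y, z) with a brass tongue that sticks out 10 mm at its +x end (27 mm above the underside) and an orange push button on top. This point is the middle of the housing, 20 mm above its underside; x along the 64 mm length, y across the 36 mm width, z up. Grip it across the 36 mm width, on the upper half of the housing, clear of the nest walls.
- button_top (a point): Centre of the top face of the catch's orange round button (22 mm across, 6 mm thick), which moves with it. Untouched it stands 18 mm above the housing's top (38 mm above catch_center), after the click 10 mm above it.
- plunger (a joint): Inner plunger of the catch, in m: 0 before the click, about 0.008 after; it then stays down. The button sits on it on a spring of about 2.5 N/mm: the force rises to the release force, then falls away as the plunger goes over. Release force 4.5 to 18 N, different each time, so the click comes 2 to 8 mm down and can only be felt; rigid at about 17 mm.
- nest_floor (a point): The test nest, fixed to the bench: grey base 120 x 90 x 12 mm with an aluminium rim, the rim 10 mm high and 8 mm thick, around a pocket of 68 x 40 mm in which the catch stands. This point is the centre of the pocket floor, 12 mm above the bench; axes as the catch's to within 2 degrees.
- tray_light_floor (a point): Blue tray, for catches that let go below 8 N: fixed, 118 x 112 mm outside, 110 x 104 mm inside, wall 18 mm high over all, 4 mm floor, on a sorting board 8 mm thick. This point is the centre of its inner floor, 12 mm above the bench; x along the 118 mm side. The three trays stand side by side in any order.
- tray_good_floor (a point): Green tray, for 8 to 13 N: otherwise as the blue one.
- tray_stiff_floor (a point): Red tray, for above 13 N: otherwise as the blue one.
- screw_jar: Loose bystander: brown jar with a grey lid, 70 mm across, 95 mm high; origin at its underside. Leave alone.
- spray_can: Loose bystander: white spray can with a blue cap, 59 mm across, 200 mm high; origin at its underside. Leave alone.

How it is judged:
By the outcome, as a careful person would: the job done as asked, in the order asked, and still so for the second after the job is handed in, with the robot touching nothing.
It also fails if it takes over 61 s, if anything falls off the work surface, if the arm or the gripper's body presses on something with over 40 N, if the wrist force passes 120 N, or if a joint passes its speed limit or range.

ROBOT

A 7-joint arm with a two-finger parallel gripper is mounted at the origin on a cart in front of the work surface, level with it; the furniture and walls round the work are solid. World frame = base frame: x ahead of the robot, y to its left, z up, the work surface at z = 0. Lengths are in mm, angles in rad, forces in N, time in s.
With the tool pointing down it reaches from about 425 to 1025 mm from the base axis. Payload 9.4 kg.
Tool frame: the origin (TCP) lies at the very end of the fingers, on their centre line; the grasp point (between the pads) lies 19 mm behind it; z points along the fingers, y is the line along which they close (so a half turn about z gives the same grasp; the last joint's range is limited). The gripper opens to 85 mm and grips with 20 to 120 N. Pads are 22 mm wide; open, the fingers measure 114 mm over their backs; the gripper's body (76 mm by 85 mm) begins 54 mm behind the grasp point. The pads swing forward as they close: fully open they stand 13 mm farther back than shut.
Start: joints at [-1.227, 0.599, -0.003, 1.599, 0.002, 0.943, -0.08], TCP at [296.16, 661.75, 231.275] pointing down, gripper open.
Joint ranges: [-2.57, 2.57], [-0.35, 1.97], [-1.29, 1.29], [0.11, 2.56], [-1.05, 4.19], [0.11, 1.86], [-2.63, 2.63]. Speed limits (rad/s): [2.22, 2.22, 3.01, 3.01, 3.14, 3.14, 3.14].

INTERFACE

Orientations are given as [roll, pitch, yaw] about the fixed x, y, z axes, in that order (R = Rz(yaw) Ry(pitch) Rx(roll)).
In Python, from plant import robot gives the robot as it stands. The module is installed in compiled form; this text tells all that it offers.
- The arm moves only by the tool send_rows, never from a script. Its argument "rows" is a list of rows, each a list of 5 numbers: the opening, from 0 (shut) to 1 (fully open), then the shift along the tool's x, y, z scaled (see below), then the turn about the tool's z scaled (see below). A call has exactly 8 rows; each row shifts and turns the commanded pose from where the row before left it, along the tool's axes as they then stand; what a row does not reach is not made up. The controller multiplies each number of a shift by 0.06 m and each number of a turn by 10 degrees. A row lasts 1/8 s, in which the tool goes at most 62.5 mm and 10.7 degrees, less where a joint would pass 70% of its speed; a pose out of reach is approached as far as the arm can. A call with a number of a shift or a turn outside -1 to 1 is refused whole. A call with a gripper value outside its range is refused whole. The fingers move at their own pace and stop on an object; "squeeze" is the grip in N (left out, the last holds). Time passes only in rows, so rows that do not move let the fingers close, or fill a call up. It gives the time, the measured TCP pose, the force, the opening and the grip force at its end, in the units of the state.
- robot.observe(): the state, without advancing time (a new reading comes with each control period).
- robot.capture(name): name is "scene" or "top" or "wrist"; returns a dict with "frame" (480x640x3 uint8, red, green, blue), "K" (3x3 intrinsics, pixels), "cam_to_world" (4x4, takes a point from camera to world coordinates). Camera axes: x right, y up, looking along -z (the intrinsics and any distortion apply to the point x, -y, -z); pixel columns grow to the right and rows downward; lengths in mm; the calibration is good to about 2 mm. A picture is of the moment at which its call begins. There is no depth.
- robot.job_done(): hands the job in; it is judged then, once.
Trained networks look in the newest picture that a camera, given by its name, has taken for a name from the list of things; names that differ only in an ending like _2 or _b are one class to them, and where a whole thing is asked for, a point or a joint stands for the part that bears it (a point fixed in the world has none). Each returns a list of dicts, best first, with "score" (0 to 1); they miss things now and then, are a little off and sometimes report something else, mostly with a low value. They report only what shows in the picture. A call takes as long as a camera call.
- robot.find_in(camera, query): "centre" ([column, row] in pixels, amid what is visible of it).
- robot.pinpoint(camera, query): "centre" ([column, row] in pixels: a listed point, or the origin of a listed thing).
The state is a dict: "time": time; "qpos": joint angles; "joint_velocities": joint speeds; "joint_efforts": joint torques, N m; "eef_pos": TCP position; "eef_rot": TCP orientation; "contact_force": force on the tool from outside, world axes, zero at the start; "wrist_torque": the same for the moment, N m; "width": finger opening in mm; "gripper_force": force on a finger pad.
Only numpy, scipy, OpenCV 4.12 (cv2) and the standard library are available. Lean on these libraries where they do the work, as an engineer would, in place of code of your own. Each camera call takes 0.05 s, during which the arm holds its last target. There are 200 camera calls.

## Working session

There is one attempt and no reset: what is moved stays moved. The work goes in short steps, Python scripts to look and compute and a tool call to move; the robot and the scene stay as the last step left them, time stands still between calls to the robot, and variables do not carry over. Pictures are saved under pics/ and viewed, at most 10 in all, crops included, and the job is handed in when it is done.

Besides the shell and the picture viewer there is one more tool, called after ">>>" as name([rows], argument=value, ...), one row to a line, values as JSON. send_rows: Moves the arm, as the interface text tells. Its arguments: {"type":"object","properties":{"rows":{"type":"array"},"squeeze":{"type":"number"}},"required":["rows"]}

```bash
mkdir -p pics; cat > h.py <<'E'
import numpy as np, cv2
from plant import robot
def ray(c,uv):
    K=np.array(c["K"]);T=np.array(c["cam_to_world"])
    d=np.linalg.inv(K)@[uv[0],uv[1],1]; d=T[:3,:3]@[d[0],-d[1],-d[2]]
    return T[:3,3],d
def atz(c,uv,z):
    o,d=ray(c,uv); return (o+d*(z-o[2])/d[2]).round(1)
E
python3 - <<'E'
from h import *
o=robot.observe();print({k:np.round(v,3) for k,v in o.items()})
Z=dict(catch_center=32,button_top=70,nest_floor=12,tray_light_floor=12,tray_good_floor=12,tray_stiff_floor=12,screw_jar=0,spray_can=0)
ims=[]
for n in ["scene","top"]:
    c=robot.capture(n); ims.append(c["frame"])
    print(n,[k for k in c], np.array(c["cam_to_world"])[:3,3])
    for q,z in Z.items():
        print(q,[(np.round(r["centre"]),round(r["score"],2),atz(c,r["centre"],z)) for r in robot.pinpoint(n,q)[:2]])
for n,i in zip("ab",ims): cv2.imwrite(f"pics/{n}.png",i[:,:,::-1])
E
```

```text
{'time': np.float64(0.0), 'qpos': array([-1.227,  0.6  , -0.003,  1.6  ,  0.002,  0.943, -0.08 ]), 'joint_velocities': array([ 0.   , -0.001,  0.001,  0.   ,  0.001,  0.001, -0.001]), 'joint_efforts': array([ 2.0000e-03, -7.7648e+01,  1.5660e+00, -2.5798e+01,  1.2000e-02,
        9.0000e-03,  0.0000e+00]), 'eef_pos': array([295.967, 661.318, 230.402]), 'eef_rot': array([-3.14 ,  0.   ,  2.721]), 'contact_force': array([0.668, 0.069, 0.279]), 'wrist_torque': array([-0.006,  0.04 , -0.018]), 'gripper_force': np.float64(0.0), 'width': np.float64(85.54)}
scene ['frame', 'K', 'cam_to_world'] [-148.49905422 -731.70133947 1150.18318259]
catch_center [(array([338., 311.]), 0.58, array([ 401.4, -299.1,   32. ]))]
button_top [(array([334., 300.]), 0.52, array([ 399.9, -290.1,   70. ]))]
nest_floor [(array([336., 316.]), 0.58, array([ 400.2, -297.9,   12. ]))]
tray_light_floor [(array([373., 248.]), 0.62, array([ 597.8, -239.3,   12. ]))]
tray_good_floor [(array([408., 276.]), 0.56, array([ 588.6, -348.4,   12. ]))]
tray_stiff_floor [(array([331., 222.]), 0.56, array([ 591.4, -114.1,   12. ]))]
screw_jar [(array([430., 333.]), 0.71, array([ 509.4, -466.4,    0. ])), (array([414., 275.]), 0.5, array([ 607.5, -352.8,    0. ]))]
spray_can [(array([213., 204.]), 0.75, array([445.4, 149.4,   0. ]))]
top ['frame', 'K', 'cam_to_world'] [ 408.58056569 -148.06344765 1055.43530417]
catch_center []
button_top [(array([389., 295.]), 0.39, array([ 407.3, -305.6,   70. ]))]
nest_floor [(array([385., 296.]), 0.63, array([ 404.6, -306.7,   12. ]))]
tray_light_floor [(array([351., 208.]), 0.59, array([ 596.3, -234.5,   12. ])), (array([406., 202.]), 0.18, array([ 608.3, -352.8,   12. ]))]
tray_good_floor []
tray_stiff_floor [(array([294., 211.]), 0.8, array([ 588.7, -108.4,   12. ]))]
screw_jar [(array([458., 250.]), 0.66, array([ 507. , -470.2,    0. ]))]
spray_can [(array([176., 274.]), 0.94, array([448.9, 145.4,   0. ]))]
```

View pictures.

View pics/a.png

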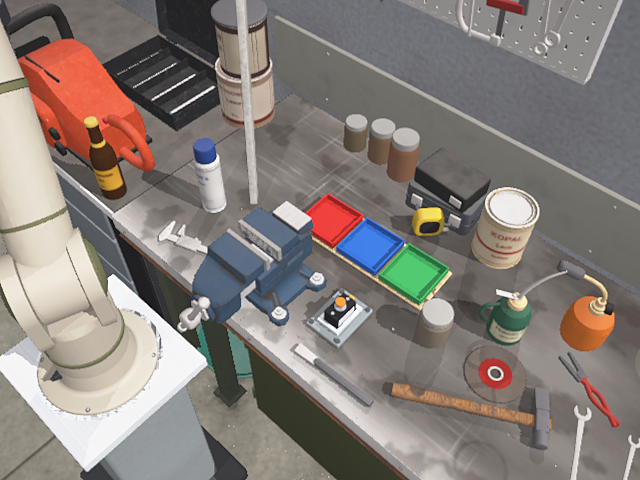

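View pics/b.png

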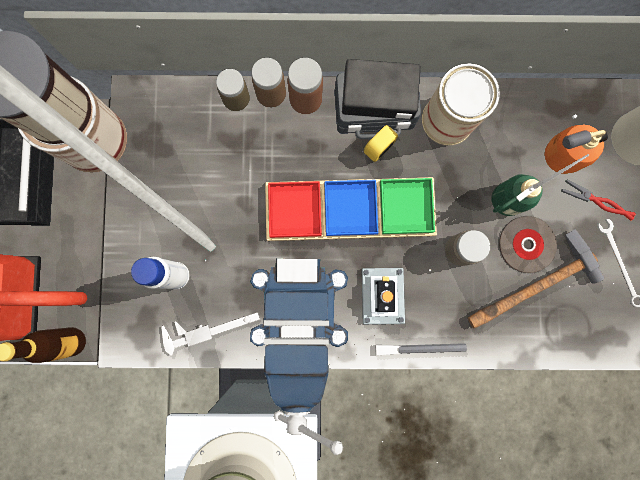

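```bash
python3 - <<'E'
from h import *
c={n:robot.capture(n) for n in ["scene","top","wrist"]}
s,t,w=c["scene"],c["top"],c["wrist"]
print("pole base scene",atz(s,(252,202),0),"top",atz(t,(212,248),0))
def tri(p,q):
    o1,d1=ray(s,p);o2,d2=ray(t,q)
    A=np.c_[d1,-d2];x=np.linalg.lstsq(A,o2-o1,rcond=None)[0]
    a=o1+d1*x[0];b=o2+d2*x[1];return a.round(),b.round()
# plane of pole in top view ∩ scene rays
o1,d1=ray(t,(212,248));_,d2=ray(t,(5,77));n=np.cross(d1,d2)
for p in [(252,202),(247,120),(243,50),(240,2)]:
    o,d=ray(s,p);print(p,(o+d*(n@(o1-o))/(n@d)).round())
# vise tops and can
print("can top",tri((205,146),(147,271)))
print("vise jaw",tri((290,215),(298,268)), tri((200,285),(297,380)))
print("jar",tri((437,310),(472,246)))
T=np.array(w["cam_to_world"]);print("wrist cam",T[:3,3].round(),robot.observe()["eef_pos"])
cv2.imwrite("pics/w.png",w["frame"][:,:,::-1])
# tray corners, outer top rim z=26
for n,ps in dict(red=[(267,184),(321,183),(324,237),(271,239)],board=[(265,180),(435,177),(437,233),(267,241)]).items():
    print(n,[atz(t,p,26 if n=="red" else 8)[:2] for p in ps])
E
```

```text
pole base scene [514.3  81.7   0. ] top [507.2  69.3   0. ]
(252, 202) [536. 108. -37.]
(247, 120) [605. 177. 153.]
(243, 50) [653. 222. 308.]
(240, 2) [689. 258. 399.]
can top (array([447., 142., 197.]), array([447., 143., 197.]))
vise jaw (array([ 450., -118.,  161.]), array([ 456., -123.,  161.])) (array([215., -94., 129.]), array([ 247., -122.,  123.]))
jar (array([ 507., -469.,   96.]), array([ 505., -468.,   96.]))
wrist cam [230. 691. 374.] [296.15288343 661.7679158  231.30625612]
red [array([644.2, -51.2]), array([ 647.2, -167.8]), array([ 529.8, -174.6]), array([524.8, -61.4])]
board [array([657.3, -44.9]), array([ 666.5, -419.5]), array([ 542.1, -421.6]), array([522.4, -51.3])]
```

View pics/w.png

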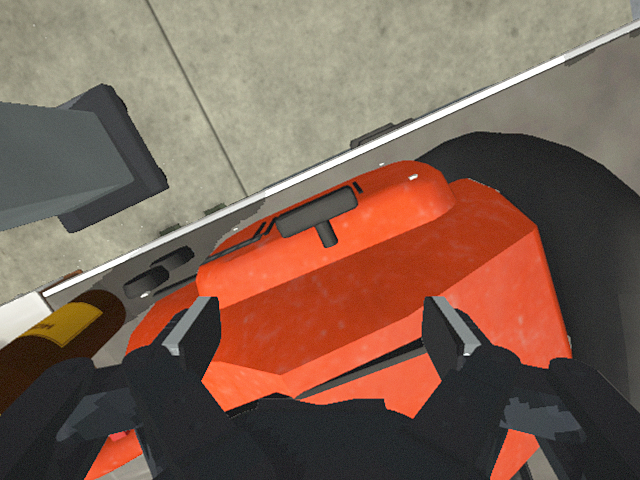

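```bash
cat >> h.py <<'E'
def proj(c,P):
    T=np.array(c["cam_to_world"]);p=T[:3,:3].T@(np.array(P)-T[:3,3]);u=np.array(c["K"])@[p[0],-p[1],-p[2]];return (u[:2]/u[2]).round(1)
E
python3 - <<'E'
from h import *
c={n:robot.capture(n) for n in ["scene","top"]}
for P in [(511,75,0),(511,75,200),(511,75,400),(511,75,600),(580,130,200),(650,220,400)]:
    print(P,[proj(c[n],P) for n in c])
from scipy.optimize import least_squares
# line through base (x,y,0), slopes; fit pixels on both edges-centre lines
S=[(252,202),(247,120),(243,50),(240,2)];Tp=[(212,248),(140,187),(70,129),(5,77)]
def f(v):
    r=[]
    for n,ps in(("scene",S),("top",Tp)):
        a=proj(c[n],(v[0],v[1],0));b=proj(c[n],(v[0]+v[2]*300,v[1]+v[3]*300,300));d=(b-a)/np.linalg.norm(b-a)
        r+=[d[0]*(p[1]-a[1])-d[1]*(p[0]-a[0]) for p in ps]; r+=list((a-ps[0])*.5)
    return r
x=least_squares(f,[511,75,.1,.1],diff_step=1e-2);print(x.x,np.round(x.fun,1))
E
```

```text
(511, 75, 0) [array([252.9, 204.1]), array([209.4, 246.3])]
(511, 75, 200) [array([246.2, 144.6]), array([185.9, 235.2])]
(511, 75, 400) [array([237.9,  70.2]), array([148.1, 217.6])]
(511, 75, 600) [array([227.1, -25.6]), array([ 77.7, 184.7])]
(580, 130, 200) [array([251.4, 118.8]), array([156.2, 196.7])]
(650, 220, 400) [array([238.9,  14.8]), array([ 47.1, 117.8])]
[ 5.11092470e+02  7.48579314e+01  1.21612490e-02 -7.52319022e-02] [-1.  -4.1 -6.6 -8.5  0.5  1.   0.2  1.7  2.2  1.2 -1.2 -0.9]
```

```bash
python3 - <<'E'
from h import *
s,t=[robot.capture(n) for n in ["scene","top"]]
print("bottle base",atz(s,(120,196),0))
def tri(p,q):
    o1,d1=ray(s,p);o2,d2=ray(t,q)
    x=np.linalg.lstsq(np.c_[d1,-d2],o2-o1,rcond=None)[0]
    return (o1+d1*x[0]).round(),(o2+d2*x[1]).round()
print("cap",tri((92,122),(6,350)),"handle",tri((150,150),(85,298)))
o=robot.observe();print(o["qpos"].round(3),o["eef_pos"].round(1))
E
```

```text
bottle base [304.  341.2   0. ]
cap (array([311., 367., 222.]), array([312., 366., 222.])) handle (array([391., 289., 130.]), array([399., 282., 127.]))
[-1.227  0.599 -0.003  1.599  0.002  0.943 -0.08 ] [296.2 661.8 231.3]
```

>>> send_rows([
  [0,0,0,-1,0],
  [0,0,0,-1,0],
  [0,0,-1,0,0],
  [0,0,-1,0,0],
  [0,0,-1,0,0],
  [0,0,-1,0,0],
  [0,0,-0.6,0,0],
  [0,-0.5,0,0,0.4],
], squeeze=30)

```text
time: 2.25
eef_pos: [208.7, 395.9, 352.0]
eef_rot: [3.141, -0.001, 2.653]
contact_force: [0.8, 1.5, 0.5]
width: -0.0
gripper_force: 0.0
```

>>> send_rows([
  [0,-1,-0.05,0,0.76],
  [0,-1,-0.05,0,0.76],
  [0,-1,-0.05,0,0.76],
  [0,-1,-0.05,0,0.76],
  [0,-1,-0.05,0,0.76],
  [0,-1,-0.05,0,0.76],
  [0,-1,-0.05,0,0.76],
  [0,-1,-0.05,0,0.76],
])

```text
time: 3.25
eef_pos: [457.3, 8.5, 351.6]
eef_rot: [3.14, -0.0, 1.586]
contact_force: [1.0, 0.7, -0.0]
width: 0.4
gripper_force: 0.0
```

>>> send_rows([
  [0,-0.85,-0.16,0,1],
  [0,-0.87,-0.02,0,1],
  [0,-0.86,0.14,0,1],
  [0,-0.82,0.28,0,1],
  [0,-0.76,0.42,0,1],
  [0,-0.67,0.55,0,1],
  [0,0,0,0,1],
  [0,0,0,0,1],
])

```text
time: 4.25
eef_pos: [402.9, -298.4, 351.4]
eef_rot: [3.141, -0.0, 0.186]
contact_force: [1.1, 0.5, 0.0]
width: 0.2
gripper_force: 0.0
```

```bash
python3 - <<'E'
from h import *
w=robot.capture("wrist")
for q,z in dict(catch_center=32,button_top=70,nest_floor=12).items():
    print(q,[(np.round(r["centre"]),round(r["score"],2),atz(w,r["centre"],z)) for r in robot.pinpoint("wrist",q)[:2]])
print(np.array(w["cam_to_world"]).round(3))
cv2.imwrite("pics/w2.png",w["frame"][:,:,::-1])
E
```

```text
catch_center [(array([325., 195.]), 0.81, array([ 402.1, -304. ,   32. ]))]
button_top [(array([327., 199.]), 0.78, array([ 403.6, -306.6,   70. ]))]
nest_floor [(array([323., 189.]), 0.93, array([ 406.3, -301.2,   12. ]))]
[[ 1.84000e-01  9.44000e-01  2.76000e-01  4.72689e+02]
 [-9.83000e-01  1.76000e-01  5.20000e-02 -2.85258e+02]
 [ 1.00000e-03 -2.81000e-01  9.60000e-01  4.93894e+02]
 [ 0.00000e+00  0.00000e+00  0.00000e+00  1.00000e+00]]
```

View pics/w2.png

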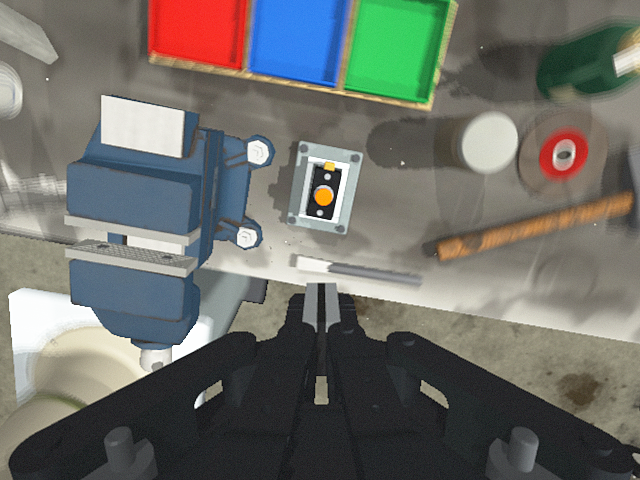

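```bash
python3 - <<'E'
from h import *
w=robot.capture("wrist"); f=w["frame"]
hsv=cv2.cvtColor(f,cv2.COLOR_RGB2HSV)
m=cv2.inRange(hsv,(8,160,150),(22,255,255)); m[:182]=0; m[215:]=0; m[:,:305]=0; m[:,345:]=0
print("button",len(np.argwhere(m)),(p:=np.argwhere(m)[:,::-1].mean(0)),atz(w,p,69))
for n,(a,z) in dict(nest=(f[130:250,270:380],12)).items(): pass
x0,y0=275,130
cv2.imwrite("pics/w3.png",cv2.resize(f[y0:y0+115,x0:x0+100],None,fx=5,fy=5,interpolation=cv2.INTER_CUBIC)[:,:,::-1])
E
```

```text
button 233 [324.12875536 197.61373391] [ 404.9 -301.4   69. ]
```

View pics/w3.png

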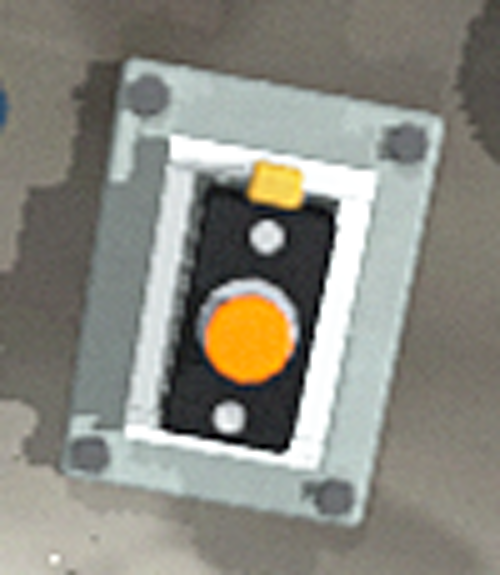

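```bash
python3 - <<'E'
from h import *
w=robot.capture("wrist")
P=lambda u,v,z: atz(w,(275+u/5,130+v/5),z)
c=[P(u,v,12) for u,v in((127,57),(443,118),(362,522),(65,470))];print(c,np.mean(c,0))
az=lambda a,b:np.degrees(np.arctan2(*(b-a)[1::-1]))
print("yaw nest",az(c[3],c[0]),az(c[2],c[1]),"perp",az(c[1],c[0])-90,az(c[2],c[3])-90)
a,b=P(230,417,52),P(267,237,52);print("screws",a,b,(a+b)/2,az(a,b))
h=[P(u,v,52) for u,v in((203,172),(342,202),(293,452),(163,428))];print("housing",h,np.mean(h,0),az(h[3],h[0]),az(h[2],h[1]))
o=robot.observe();print(o["time"],o["contact_force"].round(2))
E
```

```text
[array([ 464.7, -256.9,   12. ]), array([ 465.9, -344.7,   12. ]), array([ 349.4, -347.9,   12. ]), array([ 347.8, -259.9,   12. ])] [ 406.95 -302.35   12.  ]
yaw nest 1.4700566223997638 1.5733940329916918 perp 0.7830370704833882 1.0416266760099546
screws [ 380.9 -302.1   52. ] [ 428.8 -302.2   52. ] [ 404.85 -302.15   52.  ] -0.11961523230398793
housing [array([ 441.6, -283. ,   52. ]), array([ 441.2, -319.2,   52. ]), array([ 374.9, -320.4,   52. ]), array([ 374.5, -285.3,   52. ])] [ 408.05  -301.975   52.   ] 1.9631701717057257 1.0369144645300812
4.55 [-0.26  0.03 -0.48]
```

>>> send_rows([
  [0,0,0,0,0.97],
  [0,0.043,0.06,0,0],
  [0,0,0,1,0],
  [0,0,0,1,0],
  [0,0,0,1,0],
  [0,0,0,1,0],
  [0,0,0,0.4,0],
  [0,0,0,0,0],
])

```text
time: 5.55
eef_pos: [405.4, -300.9, 85.9]
eef_rot: [-3.14, 0.002, 0.028]
contact_force: [0.5, 0.4, 0.6]
width: 0.0
gripper_force: 0.0
```

```bash
cat > r.py <<'E'
from h import *
F=[];
for i in range(4):
    robot.capture("wrist"); o=robot.observe(); F.append(o["contact_force"])
print(o["time"],o["eef_pos"].round(2),o["eef_rot"].round(4),np.mean(F,0).round(2),np.std(F,0).round(2))
E
python3 r.py
```

```text
5.75 [ 406.82 -301.5    88.54] [ 3.1406e+00 -2.0000e-03  2.5800e-02] [0.4  0.38 0.41] [0.56 0.36 0.58]
```

>>> send_rows([
  [0,0,0,0.025,0],
  [0,0,0,0.025,0],
  [0,0,0,0.025,0],
  [0,0,0,0.025,0],
  [0,0,0,0.025,0],
  [0,0,0,0.025,0],
  [0,0,0,0.025,0],
  [0,0,0,0.025,0],
])

```text
time: 6.75
eef_pos: [406.1, -301.1, 75.2]
eef_rot: [3.142, -0.0, 0.024]
contact_force: [0.5, -0.0, -0.2]
width: 0.2
gripper_force: 0.0
```

>>> send_rows([
  [0,0,0,0.004,0],
  [0,0,0,0.004,0],
  [0,0,0,0.004,0],
  [0,0,0,0.004,0],
  [0,0,0,0.004,0],
  [0,0,0,0.004,0],
  [0,0,0,0.004,0],
  [0,0,0,0.004,0],
])

```text
time: 7.75
eef_pos: [406.1, -301.0, 73.4]
eef_rot: [3.142, -0.0, 0.024]
contact_force: [0.8, -0.3, 0.3]
width: -0.1
gripper_force: 0.0
```

```bash
python3 - <<'E'
from h import *
w=robot.capture("wrist");f=w["frame"];cv2.imwrite("pics/w4.png",f[100:420,160:480,::-1])
E
```

```text
(no output)
```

View pics/w4.png

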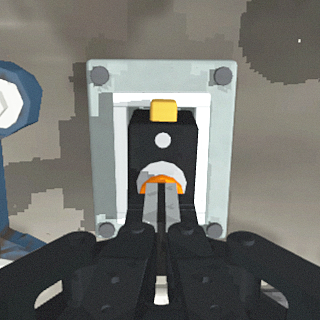

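>>> send_rows([
  [0,0,0,0.003,0],
  [0,0,0,0.003,0],
  [0,0,0,0.003,0],
  [0,0,0,0.003,0],
  [0,0,0,0.002,0],
  [0,0,0,0.002,0],
  [0,0,0,0.002,0],
  [0,0,0,0.002,0],
])

```text
time: 8.8
eef_pos: [406.1, -301.0, 72.2]
eef_rot: [3.142, -0.0, 0.024]
contact_force: [-0.2, 0.4, 0.2]
width: -0.4
gripper_force: 0.0
```

>>> send_rows([
  [0,0,0,0.0025,0],
  [0,0,0,0.0025,0],
  [0,0,0,0.0025,0],
  [0,0,0,0.0025,0],
  [0,0,0,0.0025,0],
  [0,0,0,0.0025,0],
  [0,0,0,0.0025,0],
  [0,0,0,0.0025,0],
])

```text
time: 9.8
eef_pos: [406.1, -301.0, 71.0]
eef_rot: [3.142, -0.0, 0.024]
contact_force: [-0.1, -0.9, 0.5]
width: -0.3
gripper_force: 0.0
```

>>> send_rows([
  [0,0,0,0.0025,0],
  [0,0,0,0.0025,0],
  [0,0,0,0.0025,0],
  [0,0,0,0.0025,0],
  [0,0,0,0.0025,0],
  [0,0,0,0.0025,0],
  [0,0,0,0.0025,0],
  [0,0,0,0.0025,0],
])

```text
time: 10.8
eef_pos: [406.1, -301.0, 69.8]
eef_rot: [3.142, -0.0, 0.024]
contact_force: [-0.1, -0.2, 0.9]
width: -0.0
gripper_force: 0.5
```

Pose is now steady to 0.1 mm; contact is close. Going 1 mm at a time.

>>> send_rows([
  [0,0,0,0.002,0],
  [0,0,0,0.002,0],
  [0,0,0,0.002,0],
  [0,0,0,0.002,0],
  [0,0,0,0.002,0],
  [0,0,0,0.002,0],
  [0,0,0,0.002,0],
  [0,0,0,0.002,0],
])

```text
time: 11.8
eef_pos: [406.1, -301.1, 68.9]
eef_rot: [3.142, -0.0, 0.024]
contact_force: [-0.0, -0.2, 3.2]
width: 0.2
gripper_force: 1.6
```

```bash
python3 r.py
```

```text
12.0 [ 406.06 -301.04   68.85] [ 3.1416e+00 -1.0000e-04  2.4300e-02] [0.01 0.06 3.23] [0.36 0.32 0.46]
```

>>> send_rows([
  [0,0,0,0.001,0],
  [0,0,0,0.001,0],
  [0,0,0,0.001,0],
  [0,0,0,0.001,0],
  [0,0,0,0.001,0],
  [0,0,0,0.001,0],
  [0,0,0,0.001,0],
  [0,0,0,0.001,0],
])

```text
time: 13.0
eef_pos: [406.1, -301.0, 68.4]
eef_rot: [3.142, -0.0, 0.024]
contact_force: [-0.5, 1.0, 4.4]
width: -0.0
gripper_force: 2.1
```

>>> send_rows([
  [0,0,0,0.001,0],
  [0,0,0,0.001,0],
  [0,0,0,0.001,0],
  [0,0,0,0.001,0],
  [0,0,0,0.001,0],
  [0,0,0,0.001,0],
  [0,0,0,0.001,0],
  [0,0,0,0.001,0],
])

```text
time: 14.0
eef_pos: [406.1, -301.0, 67.9]
eef_rot: [3.142, -0.0, 0.024]
contact_force: [0.1, 0.0, 5.1]
width: -0.1
gripper_force: 2.6
```

>>> send_rows([
  [0,0,0,0.001,0],
  [0,0,0,0.001,0],
  [0,0,0,0.001,0],
  [0,0,0,0.001,0],
  [0,0,0,0.001,0],
  [0,0,0,0.001,0],
  [0,0,0,0.001,0],
  [0,0,0,0.001,0],
])

```text
time: 15.0
eef_pos: [406.1, -301.0, 67.4]
eef_rot: [3.142, -0.0, 0.024]
contact_force: [0.1, -0.6, 4.0]
width: 0.1
gripper_force: 2.4
```

>>> send_rows([
  [0,0,0,0.001,0],
  [0,0,0,0.001,0],
  [0,0,0,0.001,0],
  [0,0,0,0.001,0],
  [0,0,0,0.001,0],
  [0,0,0,0.001,0],
  [0,0,0,0.001,0],
  [0,0,0,0.001,0],
])

```text
time: 16.0
eef_pos: [406.1, -301.0, 66.9]
eef_rot: [3.142, -0.0, 0.024]
contact_force: [-0.7, -0.8, 3.9]
width: -0.0
gripper_force: 2.0
```

```bash
python3 r.py
```

```text
16.2 [ 406.1  -301.04   66.89] [ 3.1415 -0.      0.0243] [-0.04 -0.34  3.54] [0.79 0.46 0.08]
```

>>> send_rows([
  [0,0,0,0.002,0],
  [0,0,0,0.002,0],
  [0,0,0,0.002,0],
  [0,0,0,0.002,0],
  [0,0,0,0.002,0],
  [0,0,0,0.002,0],
  [0,0,0,0.002,0],
  [0,0,0,0.002,0],
])

```text
time: 17.2
eef_pos: [406.1, -301.0, 65.9]
eef_rot: [3.142, 0.0, 0.024]
contact_force: [-0.1, -0.4, 1.1]
width: 0.1
gripper_force: 0.8
```

>>> send_rows([
  [0,0,0,0.002,0],
  [0,0,0,0.002,0],
  [0,0,0,0.002,0],
  [0,0,0,0.002,0],
  [0,0,0,0.002,0],
  [0,0,0,0.002,0],
  [0,0,0,0.002,0],
  [0,0,0,0.002,0],
])

```text
time: 18.2
eef_pos: [406.1, -301.0, 65.0]
eef_rot: [3.142, -0.0, 0.024]
contact_force: [-0.6, -0.7, 0.1]
width: 0.0
gripper_force: 0.0
```

>>> send_rows([
  [0,0,0,0.008,0],
  [0,0,0,0.008,0],
  [0,0,0,0.008,0],
  [0,0,0,0.008,0],
  [0,0,0,0.008,0],
  [0,0,0,0.008,0],
  [0,0,0,0.008,0],
  [0,0,0,0.008,0],
])

```text
time: 19.2
eef_pos: [406.1, -301.0, 61.2]
eef_rot: [3.142, -0.0, 0.024]
contact_force: [-0.0, -0.0, 2.2]
width: 0.5
gripper_force: 1.0
```

>>> send_rows([
  [0,0,0,-0.3,0],
  [0.3,0,0,-0.2,0],
  [1,0,0,0,0],
  [1,0,0,0,0],
  [1,0,0,0.2,0],
  [1,0,0,0.2,0],
  [1,0,0,0.2,0],
  [1,0,0,0.2,0],
])

```text
time: 20.2
eef_pos: [405.8, -301.0, 41.9]
eef_rot: [-3.141, 0.001, 0.024]
contact_force: [0.7, 0.7, 0.2]
width: 85.1
gripper_force: 0.0
```

```bash
python3 - <<'E'
from h import *
w=robot.capture("wrist");f=w["frame"];cv2.imwrite("pics/w5.png",f[60:420,120:520,::-1])
print(robot.observe()["eef_pos"],robot.observe()["width"])
E
```

```text
[ 405.46927683 -300.86768287   41.02708767] 85.1142960436388
```

View pics/w5.png

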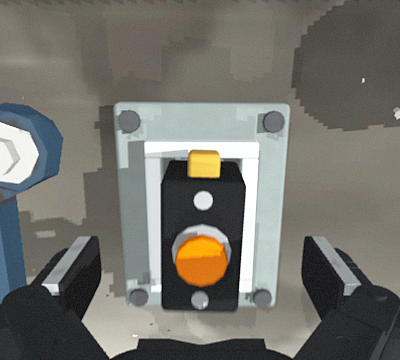

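>>> send_rows([
  [1,0,0,0.12,0],
  [1,0,0,0.13,0],
  [1,0,0,0,0],
  [0,0,0,0,0],
  [0,0,0,0,0],
  [0,0,0,0,0],
  [0,0,0,0,0],
  [0,0,0,0,0],
], squeeze=45)

```text
time: 21.25
eef_pos: [406.3, -301.2, 28.6]
eef_rot: [3.141, -0.001, 0.024]
contact_force: [-0.8, 0.6, 5.6]
width: 35.6
gripper_force: 44.6
```

>>> send_rows([
  [0,0,0,-0.05,0],
  [0,0,0,-0.1,0],
  [0,0,0,-0.25,0],
  [0,0,0,-0.4,0],
  [0,0,0,-0.4,0],
  [0,0,0,-0.2,0],
  [0,0,0,0,0],
  [0,0,0,0,0],
])

```text
time: 22.25
eef_pos: [405.9, -300.6, 111.6]
eef_rot: [-3.141, 0.001, 0.025]
contact_force: [0.0, 0.5, -5.5]
width: 35.5
gripper_force: 45.6
```

```bash
python3 - <<'E'
from h import *
w=robot.capture("wrist");f=w["frame"];cv2.imwrite("pics/w6.png",f[:,:,::-1])
print([(np.round(r["centre"]),round(r["score"],2),atz(w,r["centre"],12)) for r in robot.pinpoint("wrist","tray_light_floor")[:2]])
o=robot.observe();print(o["eef_pos"],o["width"],o["contact_force"],o["qpos"].round(2))
E
```

```text
[(array([319., 307.]), 0.35, array([ 350.4, -300.4,   12. ]))]
[ 405.70766274 -300.79388564  111.445289  ] 35.218865970147625 [-1.03460685 -0.20257153 -4.47732184] [ 0.11  0.61  0.62  2.23 -0.74  0.52 -0.24]
```

View pics/w6.png

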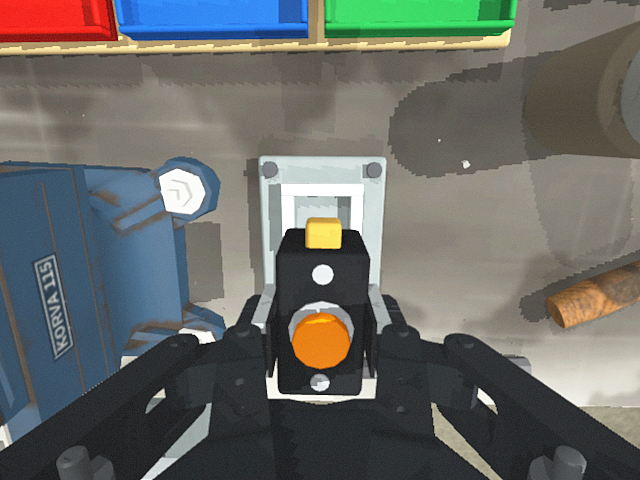

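>>> send_rows([
  [0,0.4,-0.12,0,0],
  [0,0.7,-0.22,0,0],
  [0,0.7,-0.22,0,0],
  [0,0.7,-0.22,0,0],
  [0,0.5,-0.18,0,0],
  [0,0.2,-0.06,0,0],
  [0,0,0,0,0],
  [0,0,0,0,0],
])

```text
time: 23.35
eef_pos: [594.8, -236.1, 112.0]
eef_rot: [3.142, 0.001, 0.022]
contact_force: [0.1, 0.1, -5.2]
width: 35.2
gripper_force: 45.5
```

```bash
python3 - <<'E'
from h import *
f=robot.capture("wrist");g=robot.capture("top")
o=robot.observe();print(o["time"],o["eef_pos"],o["eef_rot"],o["width"],o["contact_force"])
cv2.imwrite("pics/w7.png",np.hstack([f["frame"][::1,:][:, :480],g["frame"][120:440,220:480].repeat(1,0) if 0 else cv2.resize(g["frame"][140:300,250:410],(320,480) if 0 else (320,320)).copy() if 0 else np.vstack([cv2.resize(g["frame"][140:300,250:410],(320,320)),np.zeros((160,320,3),np.uint8)])])[:,:,::-1])
E
```

```text
23.45 [ 595.2214011  -236.11247322  112.26600667] [-3.14158046e+00  4.67560965e-04  2.22887425e-02] 35.11045450567034 [ 0.29656578 -0.84908748 -5.13196757]
```

View pics/w7.png

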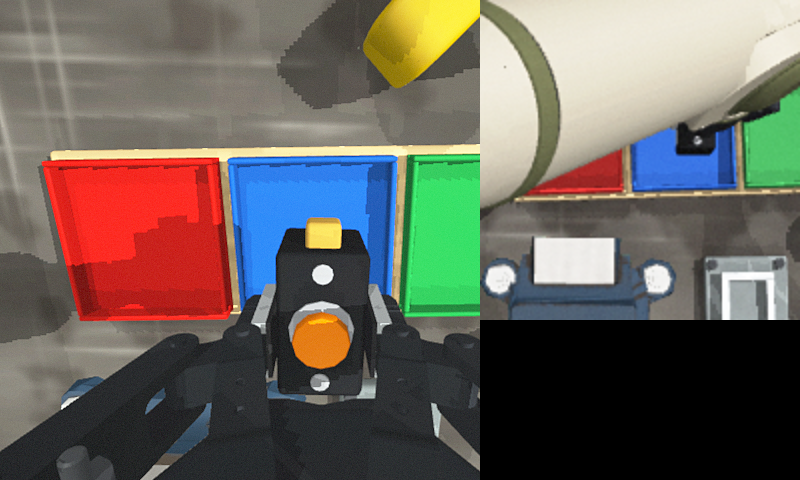

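```bash
python3 - <<'E'
from h import *
w=robot.capture("wrist")
for p,z in [((229,158),26),((397,156),26),((394,306),26),((229,312),26)]: print(atz(w,p,z))
for q in ("catch_center",): print([(r["centre"],r["score"]) for r in robot.pinpoint("wrist",q)][:1])
E
```

```text
[ 653. -175.   26.]
[ 656.6 -284.5   26. ]
[ 548.7 -291.4   26. ]
[ 541.1 -169.    26. ]
[([323.5, 306.7], 0.81)]
```

>>> send_rows([
  [0,0.02,-0.08,0,0],
  [0,0,0,0.3,0],
  [0,0,0,0.4,0],
  [0,0,0,0.3,0],
  [0,0,0,0.2,0],
  [0,0,0,0.1,0],
  [0,0,0,0,0],
  [0,0,0,0,0],
])

```text
time: 24.55
eef_pos: [598.0, -230.6, 34.7]
eef_rot: [3.141, -0.001, 0.024]
contact_force: [0.0, -0.3, -4.7]
width: 35.0
gripper_force: 45.5
```

>>> send_rows([
  [0,0,0,0.01,0],
  [0,0,0,0.01,0],
  [0,0,0,0.01,0],
  [0,0,0,0.01,0],
  [0,0,0,0.005,0],
  [0,0,0,0.005,0],
  [0,0,0,0,0],
  [0,0,0,0,0],
])

```text
time: 25.55
eef_pos: [597.6, -230.4, 31.2]
eef_rot: [3.142, -0.0, 0.024]
contact_force: [-0.3, -0.4, -4.9]
width: 35.4
gripper_force: 45.5
```

>>> send_rows([
  [0,0,0,0.005,0],
  [0,0,0,0.005,0],
  [0,0,0,0.005,0],
  [0,0,0,0.005,0],
  [0,0,0,0.005,0],
  [0,0,0,0.005,0],
  [0,0,0,0,0],
  [0,0,0,0,0],
])

```text
time: 26.55
eef_pos: [597.6, -230.4, 29.3]
eef_rot: [3.142, -0.0, 0.024]
contact_force: [0.1, -0.6, -6.0]
width: 35.2
gripper_force: 45.5
```

>>> send_rows([
  [0,0,0,0.004,0],
  [0,0,0,0.004,0],
  [0,0,0,0.004,0],
  [0,0,0,0.004,0],
  [0,0,0,0.004,0],
  [0,0,0,0.004,0],
  [0,0,0,0,0],
  [0,0,0,0,0],
])

```text
time: 27.55
eef_pos: [597.6, -230.3, 28.7]
eef_rot: [-3.141, -0.001, 0.024]
contact_force: [-3.7, 2.5, 7.3]
width: 35.1
gripper_force: 47.0
```

>>> send_rows([
  [0.5,0,0,0,0],
  [0.65,0,0,0,0],
  [0.65,0,0,0,0],
  [0.65,0,0,-0.1,0],
  [0.65,0,0,-0.2,0],
  [0.65,0,0,-0.5,0],
  [0.65,0,0,-1,0],
  [0.65,0,0,-1,0],
])

```text
time: 28.55
eef_pos: [597.2, -230.4, 198.2]
eef_rot: [3.141, 0.0, 0.024]
contact_force: [1.3, -0.1, 0.5]
width: 55.6
gripper_force: 0.0
```

```bash
python3 - <<'E'
from h import *
w=robot.capture("wrist")
o=robot.observe();print(o["time"],o["eef_pos"],o["width"],o["contact_force"])
for q,z in dict(catch_center=32,button_top=62).items(): print(q,[(r["centre"],r["score"],atz(w,r["centre"],z)) for r in robot.pinpoint("wrist",q)][:1])
cv2.imwrite("pics/w8.png",w["frame"][:,:,::-1])
E
```

```text
28.6 [ 599.55970822 -232.95374136  205.95057659] 55.60914656162383 [ 2.07415444 -2.41864237  4.467722  ]
catch_center [([320.1, 219.4], 0.69, array([ 596.7, -229.9,   32. ]))]
button_top [([322.6, 227.9], 0.86, array([ 596.4, -232.1,   62. ]))]
```

View pics/w8.png

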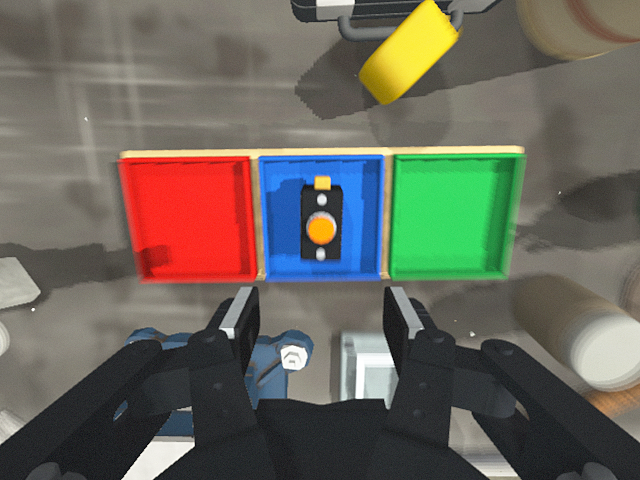

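The catch stands flat in the middle of the blue tray, at about (321, 222), with its button up and still down. Jar and can were not approached.

>>> send_rows([
  [0.65,0,0,0,0],
  [0.65,0,0,0,0],
  [0.65,0,0,0,0],
  [0.65,0,0,0,0],
  [0.65,0,0,0,0],
  [0.65,0,0,0,0],
  [0.65,0,0,0,0],
  [0.65,0,0,0,0],
])

```text
time: 29.7
eef_pos: [597.6, -230.3, 195.9]
eef_rot: [3.142, -0.0, 0.024]
contact_force: [1.0, 0.0, 1.1]
width: 55.4
gripper_force: 0.0
```

```bash
python3 -c "
from plant import robot
print(robot.job_done())"
```

```text
the job is handed in; nothing more can be done
None
```

The catch clicked over at about 5.5 N (highest reading 5.1 N), so I set it flat in the blue tray, button up and still clicked; the job was handed in at about 30 s, with no verdict returned.

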